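# Load the wardrobe's swinging peg bar and keep it level

## Task

Hang the three cedar blocks that stand on the ledge on the swinging peg bar by their holes, a block to a peg. Start with the empty inner peg opposite the block that already hangs, and let the bar settle level before you go on; then hang the other two on the two outer pegs, one left and one right, so that the bar never swings down steeply and in the end all four pegs are full and it rests level. Leave the tin, the tray, the stool and the shoebox where they are.

Things in the scene. Friction and masses are not known exactly. Their poses are not given: they have to be found in the camera images.
- bar (a joint): Tilt of the bar, rad: 0 level, positive = left (+y) end up. Free to 0.6 either way, damped: rests about 1.5 s after a change of load. One block alone on an inner peg tips it about 0.08; one block more on an outer peg than on the other side about 0.18 (that peg sinks 25 mm and moves 10 mm inward). Blocks on matching pegs left and right level it.
- pivot (a point): Bolt on which the bar turns, 260 mm above the ledge, in the bar's mid plane, on a fixed stand (post 22 mm, foot 130 x 200 x 12 mm) behind the bar as the robot sees it. x: pivot axis, level, away from the robot; y: along the level bar to its left end; z up.
- bar_mid (a point): Middle of the flat steel bar, 45 mm below the pivot; bar 330 long (y), 30 high (z), 10 mm thick (x), with a stem 26 mm wide up to 15 mm above the pivot; nothing of it but the pegs is more than 11 mm ahead of this mid plane. Axes tilt with the bar.
- peg_left_outer (a point): Left outer peg, 145 mm left of the bar's middle (seen from the robot): round steel rod of 8 mm, sticking out level towards the robot (-x) to 91 mm from the bar's mid plane, its tip turned up (tip's top 11 mm above the peg's axis). Origin on the peg's axis, 45 mm from the bar's mid plane; x along the peg away from the robot; axes tilt with the bar.
- peg_left_inner (a point): Left inner peg, 60 mm left of the bar's middle (seen from the robot): round steel rod of 8 mm, sticking out level towards the robot (-x) to 91 mm from the bar's mid plane, its tip turned up (tip's top 11 mm above the peg's axis). Origin on the peg's axis, 45 mm from the bar's mid plane; x along the peg away from the robot; axes tilt with the bar.
- peg_right_inner (a point): Right inner peg, 60 mm right of the bar's middle (seen from the robot): round steel rod of 8 mm, sticking out level towards the robot (-x) to 91 mm from the bar's mid plane, its tip turned up (tip's top 11 mm above the peg's axis). Origin on the peg's axis, 45 mm from the bar's mid plane; x along the peg away from the robot; axes tilt with the bar.
- peg_right_outer (a point): Right outer peg, 145 mm right of the bar's middle (seen from the robot): round steel rod of 8 mm, sticking out level towards the robot (-x) to 91 mm from the bar's mid plane, its tip turned up (tip's top 11 mm above the peg's axis). Origin on the peg's axis, 45 mm from the bar's mid plane; x along the peg away from the robot; axes tilt with the bar.
- block_hung_eye (a point): Centre of the round hanging hole (28 mm across, right through along x) of the cedar block that hangs at the start, on the left or right inner peg; 108.5 mm above its foot, 21.5 mm below its top, midway in its width. When it hangs at rest this point is 10 mm below its peg's axis. Front and back alike. Can be gripped across its width beside the hole: the peg then passes between the fingers.
- block_hung_mid (a point): Centre, half-way up, of the cedar block that hangs at the start, on the left or right inner peg: plain cedar, 65 g, 28 mm thick (x), 46 mm wide (y), 130 mm high (z); this point is 65 mm above its foot.
- block_a_eye (a point): Centre of the round hanging hole (28 mm across, right through along x) of one of three alike cedar blocks that stand upright between robot and bar; 108.5 mm above its foot, 21.5 mm below its top, midway in its width. When it hangs at rest this point is 10 mm below its peg's axis. Front and back alike. Can be gripped across its width beside the hole: the peg then passes between the fingers.
- block_a_mid (a point): Centre, half-way up, of one of three alike cedar blocks that stand upright between robot and bar: plain cedar, 65 g, 28 mm thick (x), 46 mm wide (y), 130 mm high (z); this point is 65 mm above its foot.
- block_b_eye (a point): Centre of the round hanging hole (28 mm across, right through along x) of one of three alike cedar blocks that stand upright between robot and bar; 108.5 mm above its foot, 21.5 mm below its top, midway in its width. When it hangs at rest this point is 10 mm below its peg's axis. Front and back alike. Can be gripped across its width beside the hole: the peg then passes between the fingers.
- block_b_mid (a point): Centre, half-way up, of one of three alike cedar blocks that stand upright between robot and bar: plain cedar, 65 g, 28 mm thick (x), 46 mm wide (y), 130 mm high (z); this point is 65 mm above its foot.
- block_c_eye (a point): Centre of the round hanging hole (28 mm across, right through along x) of one of three alike cedar blocks that stand upright between robot and bar; 108.5 mm above its foot, 21.5 mm below its top, midway in its width. When it hangs at rest this point is 10 mm below its peg's axis. Front and back alike. Can be gripped across its width beside the hole: the peg then passes between the fingers.
- block_c_mid (a point): Centre, half-way up, of one of three alike cedar blocks that stand upright between robot and bar: plain cedar, 65 g, 28 mm thick (x), 46 mm wide (y), 130 mm high (z); this point is 65 mm above its foot.
- tin: Bystander: round orange plastic tin with lid, 62 mm across, 45 mm high, empty; stands on the ledge under the inner peg that is empty at the start. Origin at the centre of its underside.
- tray: Bystander: shallow stainless tray with heel inserts, 105 x 190 x 22 mm (x, y, z), on the ledge to the right. Origin at the centre of its underside.
- stool: Bystander: miniature brown wooden shoe shine stool, 85 x 130 x 93 mm, on the ledge to the right. Origin at the centre of its underside.
- shoebox: Bystander: translucent plastic shoebox with clip-on lid, 338 x 218 x 126 mm, long side along x, on the ledge to the left. Origin at the centre of its underside.

How it is judged:
By the outcome, as a careful person would: the job done as asked, in the order asked, and still so for the second after the job is handed in, with the robot touching nothing.
It also fails if it takes over 69 s, if anything falls off the work surface, if the arm or the gripper's body presses on something with over 40 N, if the wrist force passes 120 N, or if a joint passes its speed limit or range.

## Robot

A 7-joint arm with a two-finger parallel gripper is mounted at the origin on the work surface. World frame = base frame: x ahead of the robot, y to its left, z up, the work surface at z = 0. Lengths are in m, angles in rad, forces in N, time in s.
With the tool pointing down it reaches from about 0.425 to 0.925 m from the base axis. Payload 6.8 kg.
Tool frame: the origin (TCP) lies on the front face of the gripper's body, between the roots of the fingers; the fingertips stand 73 mm ahead of it and the grasp point (between the pads) lies 54 mm ahead of it (env.nose_length is the distance from the TCP to the fingertips, in m); z points along the fingers, y is the line along which they close (so a half turn about z gives the same grasp; the last joint's range is limited). The gripper opens to 85 mm and grips with 20 to 120 N. Pads are 22 mm wide; open, the fingers measure 114 mm over their backs; the gripper's body (76 mm by 85 mm) begins 54 mm behind the grasp point. The pads swing forward as they close: fully open they stand 13 mm farther back than shut.
Start: joints at [-1.315, 0.477, 0.022, 1.555, -0.011, 1.109, -0.083], TCP at [0.24, 0.631, 0.304] pointing down, gripper open.
Joint ranges: [-2.96, 2.96], [-0.34, 2.1], [-1.41, 1.46], [0.24, 2.44], [-1.37, 4.51], [0.17, 1.92], [-2.96, 2.96]. Speed limits (rad/s): [2.39, 2.39, 3.14, 3.14, 3.14, 3.14, 3.14].

## Interface

Orientations are given as a unit quaternion [w, x, y, z].
In Python, from cell import env, kin, camera, calibration, job gives the robot as it stands. The module is installed in compiled form; this text tells all that it offers. Calls block until the motion is done:
- env.reach(position, orientation): joint-space move of the TCP to a pose.
- env.movel(position, velocity=0.15, rot=None, stop_force=None): straight line of the TCP; rot=None keeps the orientation; velocity is the mean speed in m/s. With stop_force (N) it stops when the force on the tool has changed by that much, and returns True; else False.
- env.goto_joints(angles): joint-space move.
- env.grip(opening, f_grip=None): finger opening in m; f_grip is the grip in N (None keeps the last); returns when the fingers have stopped.
- env.dwell(seconds).
- kin.inverse_kinematics(position, orientation): joint angles nearest the present ones, or None.
- env.get_state(): the state.
- camera(name): name is "scene" or "top"; returns (picture, depth): 384x512x3 uint8, blue, green, red; 384x512 float32, m along the optical axis (not along the pixel's ray), 0 where there is no reading.
- calibration(name): a dict with "fx", "fy", "cx", "cy" (pixels), "k1" (the pictures are not rectified: a ray, as slopes to the right and down, at radius r is drawn at 1 + k1 r^2 times it, then the intrinsics apply), "rvec" (rotation vector, rad) and "tvec" (3), from world to camera coordinates, as OpenCV has them. Camera axes: x right, y down, z forward; pixel columns grow to the right and rows downward; lengths in m; the calibration is good to about 2 mm. A picture is of the moment at which its call begins. calibration takes no time and is no camera call.
A pose or a line that the arm cannot do raises env.PlanningError and nothing moves.
- job.job_done(): hands the job in; it is judged then, once.
The state is a dict: "time": time; "qpos": joint angles; "joint_velocities": joint speeds; "joint_torque": joint torques, N m; "tcp_pos": TCP position; "orientation": TCP orientation; "force": force on the tool from outside, world axes, zero at the start; "torque": the same for the moment, N m; "opening": finger opening in m; "gripper_force": force on a finger pad.
Only numpy, scipy, OpenCV 4.12 (cv2) and the standard library are available. Lean on these libraries where they do the work, as an engineer would, in place of code of your own. Each camera call takes 0.05 s, during which the arm holds its last target. There are 200 camera calls.

## Working session

There is one attempt and no reset: what is moved stays moved. The work goes in short steps, each a Python script; the robot and the scene stay as the last script left them, time stands still between calls to the robot, and variables do not carry over. Pictures are saved under pics/ and viewed, at most 10 in all, crops included, and the job is handed in when it is done.

```bash
mkdir -p pics
python3 - <<'E'
from cell import env,camera,calibration
import cv2,numpy as np
for n in("scene","top"):
    p,d=camera(n); cv2.imwrite(f"pics/{n}0.png",p); np.savez(f"{n}0.npz",p=p,d=d)
    c=calibration(n); print(n,c); R=cv2.Rodrigues(np.array(c["rvec"],float))[0]; print(-R.T@np.array(c["tvec"]).ravel(),R[2])
print(env.get_state())
E
```

```text
scene {'fx': 420.389091343124, 'fy': 420.389091343124, 'cx': 263.91946875036587, 'cy': 187.78312493827906, 'k1': -0.03562648620484444, 'rvec': array([ 2.06201584,  1.05285273, -0.49483089]), 'tvec': array([-0.3625954 , -0.13704363,  1.76318964])}
[ 1.38204375 -0.55008301  1.02296522] [-0.6230671   0.44941674 -0.64016559]
top {'fx': 490.0715217763677, 'fy': 490.0715217763677, 'cx': 249.714538717881, 'cy': 184.83387735842743, 'k1': -0.1818957508599152, 'rvec': array([ 2.17415881, -2.10900597,  0.17288398]), 'tvec': array([0.01599934, 0.56143483, 1.55515671])}
[0.3110171  0.03625623 1.62355514] [ 0.15612629 -0.00199345 -0.98773509]
{'time': 0.1, 'qpos': array([-1.31505919,  0.47771556,  0.02236308,  1.55631201, -0.01151478,
        1.10930939, -0.08309233]), 'joint_velocities': array([-1.91554118e-03, -1.50303184e-03, -1.13886004e-05, -1.63274757e-03,
       -1.43278526e-03,  1.14273629e-03,  6.46629842e-04]), 'joint_torque': array([ 4.35507274e-03, -5.97751629e+01,  1.61359034e+00, -2.81951487e+01,
        1.28138877e-02,  5.12026323e-03,  8.02646696e-06]), 'tcp_pos': array([0.24007425, 0.63043685, 0.30304163]), 'orientation': array([-9.02099851e-05,  1.80915095e-01,  9.83498386e-01, -8.02929614e-04]), 'force': array([ 0.04428996,  0.2856301 , -0.11326203]), 'torque': array([-0.05093175, -0.00864732,  0.01400813]), 'gripper_force': 0.0, 'opening': 0.08528970611122312}
```

View pics/scene0.png

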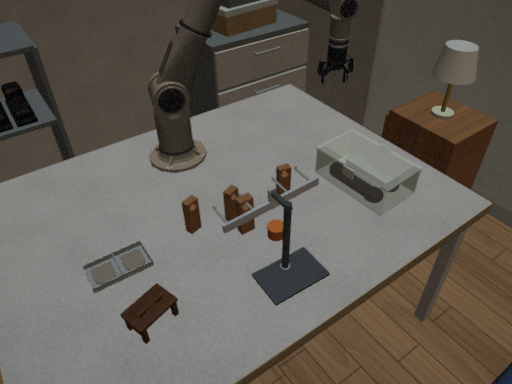

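View pics/top0.png

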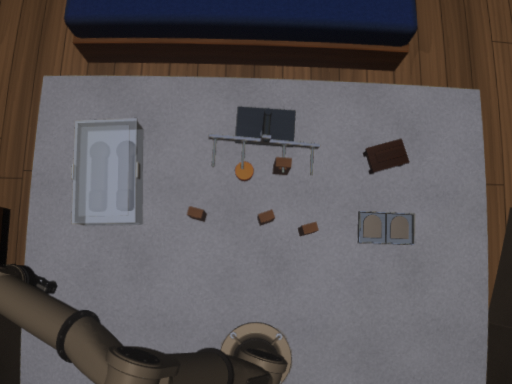

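The top view shows standing blocks at about (197,213), (266,217) and (308,229). One block hangs on the right inner peg at (282,165). The tin, at (244,170), is under the empty left inner peg. The bar runs from (210,138) to (318,147).

```bash
cat > h.py <<'E'
import cv2,numpy as np
from cell import env,kin,camera,calibration
def cloud(n,d):
    c=calibration(n);R=cv2.Rodrigues(np.array(c["rvec"],float))[0];t=np.array(c["tvec"]).ravel()
    K=np.array([[c["fx"],0,c["cx"]],[0,c["fy"],c["cy"]],[0,0,1.]])
    v,u=np.mgrid[:384,:512]
    q=cv2.undistortPoints(np.stack([u,v],-1).reshape(-1,1,2).astype(float),K,np.array([c["k1"],0,0,0.])).reshape(384,512,2)
    P=np.dstack([q*d[...,None],d])
    return (P-t)@R   # world
E
python3 - <<'E'
from h import *
for n in("top","scene"):
    z=np.load(n+"0.npz");p,d=z["p"],z["d"];W=cloud(n,d)
    hsv=cv2.cvtColor(p,cv2.COLOR_BGR2HSV)
    ok=(d>0)&(abs(W[...,0]-.6)<.4)&(abs(W[...,1])<.4)
    brown=(hsv[...,1]>90)&((hsv[...,0]<20))&ok
    print(n)
    k,l,s,c=cv2.connectedComponentsWithStats((brown&(W[...,2]>.02)).astype(np.uint8))
    for i in range(1,k):
        if s[i,4]<15: continue
        m=l==i; Z=W[m]; top=Z[Z[:,2]>np.percentile(Z[:,2],97)-.012]
        print(s[i],c[i].round(1),"z",np.percentile(Z[:,2],[2,50,98]).round(3),"top n",len(top),top.mean(0).round(4),cv2.minAreaRect((top[:,:2]*1000).astype(np.float32)))
    g=(~brown)&ok&(W[...,2]>.16)&(W[...,2]<.30)&(W[...,0]>.45)&(abs(W[...,1])<.3)
    Z=W[g];print(len(Z),Z.min(0),Z.max(0))
    vv,uu=np.nonzero(g)
    if n=="top":
        np.savetxt("g.txt",np.c_[uu,vv,Z*1000],fmt="%d")
        im=cv2.resize(p[100:250,170:340],None,fx=4.5,fy=3.9,interpolation=cv2.INTER_CUBIC)
        cv2.imwrite("pics/topcrop.png",cv2.resize(p[100:250,170:340],None,fx=4,fy=4,interpolation=cv2.INTER_CUBIC))
    else: cv2.imwrite("pics/scenecrop.png",cv2.resize(p[140:300,170:340],None,fx=3.7,fy=3.7,interpolation=cv2.INTER_CUBIC))
    # bar: crossing region hist
    b=Z[(Z[:,2]>.2)&(Z[:,2]<.26)]
    if len(b)>20:
        (vx,vy,x0,y0)=cv2.fitLine(b[:,:2].astype(np.float32),cv2.DIST_HUBER,0,.01,.01).ravel();print("line",vx,vy,x0,y0,len(b))
E
```

```text
top
[367 145  18  27 329] [375.9 157. ] z [0.063 0.071 0.098] top n 83 [ 0.6615 -0.3857  0.0925] ((661.4006958007812, -387.8826599121094), (34.32038879394531, 31.039901733398438), 15.860787391662598)
[275 158  16  12 153] [282.6 162.9] z [0.179 0.221 0.226] top n 130 [ 0.6027 -0.0609  0.2212] ((603.2506713867188, -60.83918762207031), (44.11875915527344, 25.641704559326172), 88.77100372314453)
[235 162  19  18 246] [244.  170.9] z [0.036 0.044 0.051] top n 227 [0.6068 0.0531 0.0443] ((606.8972778320312, 53.271575927734375), (57.268577575683594, 59.37514114379883), 11.364354133605957)
[188 207  15  12 130] [195.1 212.6] z [0.093 0.128 0.137] top n 110 [0.4571 0.1991 0.1295] ((457.1874084472656, 198.9156036376953), (42.0683479309082, 25.39763641357422), 77.41117095947266)
[259 210  15  13 130] [266.  216.5] z [0.084 0.13  0.136] top n 113 [ 0.4523 -0.0193  0.13  ] ((452.48455810546875, -19.138948440551758), (25.005401611328125, 43.578895568847656), 21.28604507446289)
[302 223  16  11 124] [309.5 227.9] z [0.121 0.129 0.136] top n 116 [ 0.4197 -0.1536  0.1294] ((419.7319030761719, -154.1
[... 999 characters left out ...]
 [246.4 226.5] z [0.095 0.114 0.135] top n 43 [ 0.6167 -0.0616  0.1285] ((617.3029174804688, -62.45624923706055), (45.12400436401367, 8.390717506408691), 83.43679809570312)
[267 219  17  20 262] [275.4 227.8] z [0.021 0.045 0.189] top n 12 [ 0.7395 -0.0215  0.1868] ((738.3094482421875, -20.350162506103516), (2.3100712299346924, 8.407987594604492), 66.99095916748047)
[148 284  30  30 474] [162.9 298.6] z [0.027 0.07  0.095] top n 126 [ 0.6659 -0.3859  0.0924] ((663.505615234375, -387.27069091796875), (33.736515045166016, 33.577232360839844), 16.926212310791016)
1534 [ 0.56870663 -0.17038489  0.16168309] [0.75319543 0.15808143 0.27811927]
line 0.045627676 0.9989585 0.66905713 -0.020163825 1198
```

View pics/topcrop.png

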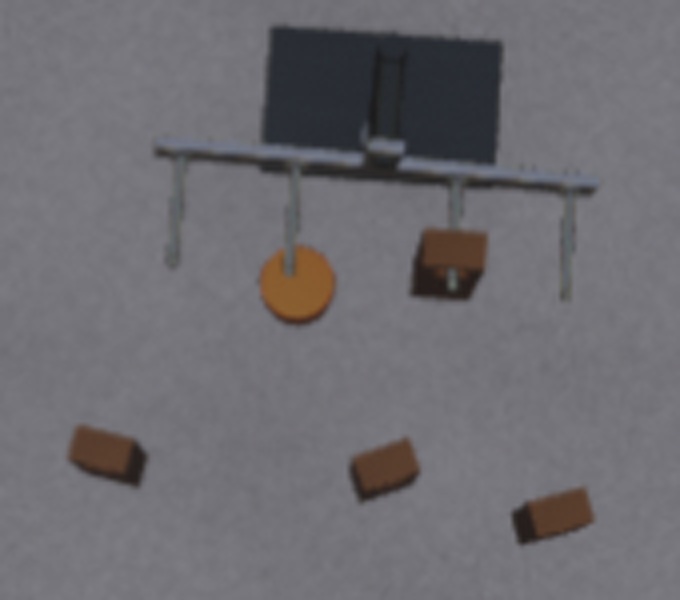

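View pics/scenecrop.png

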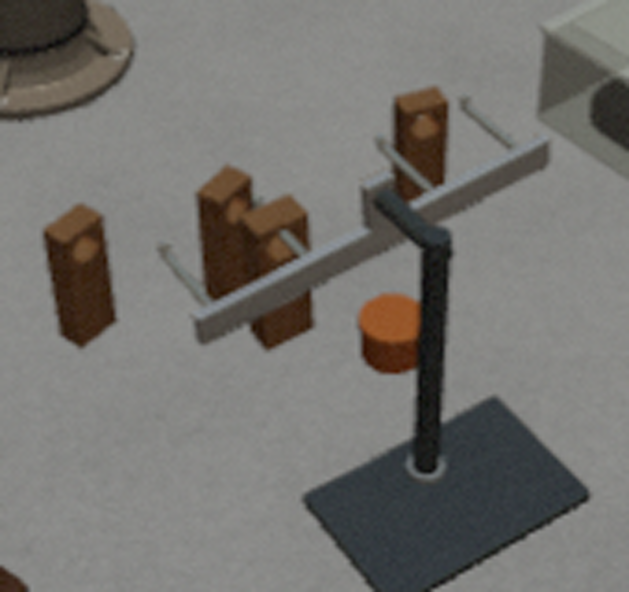

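```bash
cat >> h.py <<'E'
def bar(save=None,verbose=True):
    """fit the bar's line (3D) from both views; peg tips too"""
    for n in("top","scene"):
        p,d=(np.load(n+"0.npz")[k] for k in"pd") if save=="old" else camera(n)
        W=cloud(n,d);hs=cv2.cvtColor(p,cv2.COLOR_BGR2HSV)
        g=(d>0)&(hs[...,1]<70)&(hs[...,2]>80)&(abs(W[...,0]-.66)<.035)&(abs(W[...,1])<.22)&(W[...,2]>.16)&(W[...,2]<.28)
        Z=W[g]
        for _ in range(4):
            a=np.polyfit(Z[:,1],Z[:,0],1);r=Z[:,0]-np.polyval(a,Z[:,1]);Z=Z[abs(r)<.012]
        o=Z[abs(Z[:,1])>.02];o=o[(o[:,1]>np.percentile(o[:,1],1))]
        t=np.polyfit(o[:,1],o[:,2],1)
        y=Z[:,1]
        print(n,len(Z),"x=%.4f*y+%.4f"%tuple(a),"z=%.4f*y+%.4f"%tuple(t),"y",np.percentile(y,[0,1,50,99,100]).round(4))
        m=(d>0)&(hs[...,1]<70)&(W[...,0]>.55)&(W[...,0]<.65)&(abs(W[...,1])<.22)&(W[...,2]>.17)&(W[...,2]<.28)
        k,l,s,c=cv2.connectedComponentsWithStats(m.astype(np.uint8))
        for i in range(1,k):
            if s[i,4]>12:
                Q=W[l==i];b=np.polyfit(Q[:,0],Q[:,1],1)
                print("  peg n",s[i,4],"x",Q[:,0].min().round(4),Q[:,0].max().round(4),"mean",Q.mean(0).round(4),"dy/dx %.3f"%b[0])
E
python3 - <<'E'
from h import *
bar("old")
z=np.load("top0.npz");p,d=z["p"],z["d"];W=cloud("top",d)
# stand foot, stem
hs=cv2.cvtColor(p,cv2.COLOR_BGR2HSV)
m=(d>0)&(W[...,2]>.004)&(W[...,2]<.025)&(W[...,0]>.6)&(W[...,0]<.85)&(abs(W[...,1])<.16)&(hs[...,2]<75)
Q=W[m];print("foot",cv2.minAreaRect((Q[:,:2]*1000).astype(np.float32)))
m=(d>0)&(W[...,2]>.245)&(W[...,2]<.31)&(W[...,0]>.6)&(W[...,0]<.8)&(abs(W[...,1])<.1)
Q=W[m];print("post/stem",Q.min(0),Q.max(0),cv2.minAreaRect((Q[:,:2]*1000).astype(np.float32)))
print(p[136:142,228],p[145,275:285])
E
```

```text
top 427 x=0.0412*y+0.6658 z=0.0802*y+0.2285 y [-0.1689 -0.1668 -0.0059  0.1563  0.1606]
  peg n 61 x 0.5821 0.6487 mean [0.6174 0.1421 0.2304] dy/dx -0.033
  peg n 62 x 0.5818 0.6491 mean [0.6166 0.0575 0.2229] dy/dx -0.041
  peg n 38 x 0.6091 0.6471 mean [ 0.627  -0.058   0.2147] dy/dx -0.511
  peg n 72 x 0.5717 0.6494 mean [ 0.6104 -0.1471  0.2067] dy/dx -0.047
  peg n 16 x 0.5739 0.5922 mean [ 0.583  -0.0614  0.2121] dy/dx -0.250
scene 604 x=0.0417*y+0.6686 z=0.0671*y+0.2256 y [-0.1704 -0.1678 -0.0175  0.1525  0.1562]
  peg n 51 x 0.5837 0.6498 mean [0.6154 0.1404 0.2307] dy/dx -0.042
  peg n 53 x 0.579 0.649 mean [0.6133 0.0557 0.2243] dy/dx -0.029
  peg n 23 x 0.6154 0.6456 mean [ 0.6294 -0.0614  0.2115] dy/dx -0.393
  peg n 60 x 0.5687 0.6433 mean [ 0.6047 -0.1479  0.2085] dy/dx -0.040
foot ((770.63427734375, -12.3275146484375), (201.0289764404297, 129.70462036132812), 87.31229400634766)
post/stem [ 0.6564596  -0.02146883  0.24961274] [0.75109623 0.0053256  0.2821144 ] ((703.8328247070312, -8.238780975341797), (25.474464416503906, 94.56463623046875), 88.74569702148438)
[[133 119 113]
 [130 114 109]
 [ 94  84  81]
 [ 50  49  51]
 [ 61  60  63]
 [ 99  95  96]] [[49 47 49]
 [47 46 47]
 [44 44 45]
 [43 44 45]
 [45 44 46]
 [43 44 46]
 [46 47 49]
 [55 58 58]
 [75 77 75]
 [84 79 77]]
```

```bash
cat >> h.py <<'E'
from scipy.spatial.transform import Rotation as Ro
PIV=np.array([.6657,-.0085,.26]);YAW=-.0415;G=.054
BL={"M":(.4535,-.019,np.radians(21)),"L":(.459,.198,np.radians(-11)),"R":(.422,-.154,np.radians(17))}
def quat(psi):
    w=np.array([-np.sin(psi),np.cos(psi),0]);z=np.array([0,0,-1.])
    q=Ro.from_matrix(np.c_[np.cross(w,z),w,z]).as_quat();return q[[3,0,1,2]]
def peg(yb,th,s,dz=0):
    y=yb*np.cos(th)+.045*np.sin(th);z=yb*np.sin(th)-.045*np.cos(th)
    return PIV+Ro.from_euler("z",YAW).apply([-s,y,z])+[0,0,dz]
up=np.array([0,0,G])
def st(t):
    s=env.get_state();print(t,"t%.1f"%s["time"],s["tcp_pos"].round(4),"op %.4f"%s["opening"],"F",s["force"].round(1),"g %.0f"%s["gripper_force"])
def pick(k):
    x,y,psi=BL[k];q=quat(psi)
    env.reach([x,y,.32],q);env.grip(.075)
    env.movel([x,y,.1085+G],.2);st("at");env.grip(.03,40);st("gripped")
    env.movel([x,y,.35],.25);st("lifted")
def approach(yb,th,dz=.0035):
    q=quat(YAW)
    a=peg(yb,th,.130,dz)+up
    env.reach([a[0]-.02,a[1],.36],q);env.movel(a,.2);st("front")
    h=env.movel(peg(yb,th,.053,dz)+up,.08,stop_force=6);st("inserted %s"%h);return h
def lower(yb,ths):
    for th in ths: env.movel(peg(yb,th,.053,-.010)+up,.06)
    st("low")
def leave():
    env.grip(.064);st("open")
    p=env.get_state()["tcp_pos"];env.movel([p[0],p[1],p[2]+.11],.12);st("up")
E
python3 - <<'E'
from h import *
env.reach([.4,.2,.36],quat(-.2));pick("M")
st("");approach(.06,.08)
for n in("top","scene"):
    p,d=camera(n);np.savez(n+"1.npz",p=p,d=d)
a=cv2.resize(np.load("top1.npz")["p"][90:240,170:340],None,fx=2.3,fy=2.3);b=cv2.resize(np.load("scene1.npz")["p"][120:270,170:340],None,fx=2.3,fy=2.3)
cv2.imwrite("pics/ins1.png",np.hstack([a,b]))
E
```

```text
at t4.0 [ 0.4541 -0.0191  0.1632] op 0.0753 F [ 0.4 -0.2 -1.1] g 0
gripped t4.4 [ 0.4542 -0.0189  0.1635] op 0.0456 F [-0.1 -0.8  6.9] g 41
lifted t5.3 [ 0.4527 -0.019   0.3488] op 0.0454 F [-0.4 -0.6 -0.9] g 41
 t5.3 [ 0.4527 -0.019   0.3488] op 0.0454 F [-0.4 -0.6 -0.9] g 41
front t6.4 [0.5382 0.0593 0.2778] op 0.0454 F [ 0.1  0.1 -0.7] g 41
inserted False t7.5 [0.6149 0.0571 0.2774] op 0.0454 F [ 0.5  0.6 -0.8] g 41
```

View pics/ins1.png

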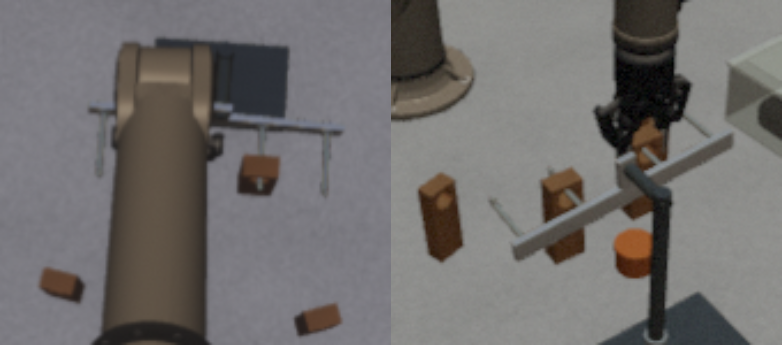

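The peg enters the block's hole at about (655,155) in the right panel, and the fingers are clear of the stem. Next I lower and release.

Run:
```python
from h import *
lower(.06,[.08,.0]);leave();env.dwell(.5)
p=env.get_state()["tcp_pos"];env.movel([.46,p[1]+.06,.37],.3);env.dwell(.3);st("")
bar()
p,d=camera("scene");a,_=camera("top")
cv2.imwrite("pics/hung1.png",np.hstack([cv2.resize(i,None,fx=2.3,fy=2.3) for i in(a[90:240,170:340],p[120:270,170:340])]))
```

```text
low t8.3 [0.615  0.0532 0.2587] op 0.0455 F [ 0.8  0.3 -1.2] g 41
open t8.6 [0.6153 0.0537 0.2592] op 0.0638 F [ 0.8 -0.8 -0.5] g 0
up t9.6 [0.6149 0.0538 0.3682] op 0.0638 F [-0.3  0.4 -0.4] g 0
 t11.2 [0.4607 0.1132 0.3698] op 0.0640 F [-0.7 -0.6  0.3] g 0
top 429 x=0.0401*y+0.6655 z=0.0020*y+0.2276 y [-0.1729 -0.1696 -0.0111  0.1536  0.1574]
  peg n 56 x 0.5866 0.6492 mean [0.6187 0.1392 0.2179] dy/dx -0.040
  peg n 28 x 0.6267 0.6492 mean [0.6362 0.0548 0.2216] dy/dx -0.224
  peg n 37 x 0.6148 0.6497 mean [ 0.6317 -0.0698  0.2194] dy/dx 0.287
  peg n 72 x 0.572 0.65 mean [ 0.6102 -0.1512  0.2183] dy/dx -0.046
  peg n 19 x 0.5808 0.6014 mean [0.591  0.0548 0.2193] dy/dx -0.063
  peg n 16 x 0.575 0.5917 mean [ 0.5834 -0.0651  0.2167] dy/dx 0.032
scene 692 x=0.0420*y+0.6689 z=-0.0095*y+0.2237 y [-0.1744 -0.172  -0.0207  0.1503  0.1585]
  peg n 48 x 0.5806 0.6482 mean [0.614  0.1376 0.2197] dy/dx -0.050
  peg n 17 x 0.5816 0.6024 mean [0.5925 0.0454 0.2233] dy/dx -1.031
  peg n 17 x 0.6182 0.6472 mean [0.6348 0.0566 0.2137] dy/dx -0.751
  peg n 18 x 0.5771 0.5922 mean [ 0.5852 -0.0697  0.2256] dy/dx -0.481
  peg n 25 x 0.6037 0.6485 mean [ 0.629  -0.0641  0.2153] dy/dx -0.370
  peg n 61 x 0.5718 0.6443 mean [ 0.6059 -0.152   0.22  ] dy/dx -0.042
```

View pics/hung1.png

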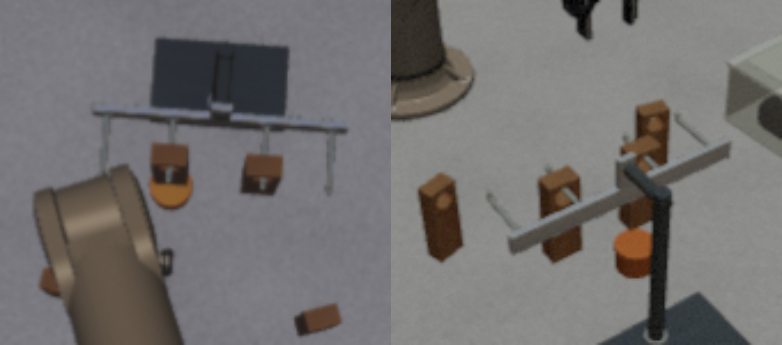

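The inner block hangs on the left inner peg at (170,155) in the left panel, and the bar is level at about 0.00. Next is the left block, onto the left outer peg.

Run:
```python
from h import *
pick("L");h=approach(.145,0)
if not h:
    lower(.145,[0,-.06,-.12,-.175]);leave()
    p=env.get_state()["tcp_pos"];env.movel([.45,.0,.37],.3);env.dwell(.3);st("")
    bar()
p,d=camera("scene");a,_=camera("top")
cv2.imwrite("pics/hung2.png",np.hstack([cv2.resize(i,None,fx=2.3,fy=2.3) for i in(a[90:240,170:340],p[120:270,170:340])]))
```

```text
at t13.0 [0.4597 0.1981 0.1633] op 0.0752 F [ 0.4 -0.3  0.2] g 0
gripped t13.4 [0.4597 0.1985 0.1636] op 0.0459 F [-0.6 -0.5  8.2] g 40
lifted t14.3 [0.4582 0.1977 0.3487] op 0.0456 F [-0.2 -1.  -1.3] g 41
front t15.3 [0.5415 0.1424 0.2727] op 0.0459 F [-0.5  0.3 -0.8] g 41
inserted False t16.5 [0.6183 0.1386 0.2724] op 0.0459 F [ 0.4 -0.2 -0.7] g 41
low t17.7 [0.6181 0.1281 0.234 ] op 0.0457 F [-0.6 -0.7 -0.5] g 41
open t18.0 [0.6185 0.1286 0.2346] op 0.0640 F [ 0.1 -0.5  0.3] g 0
up t19.1 [0.618  0.1287 0.3437] op 0.0641 F [ 0.2 -0.2 -0.7] g 0
 t20.3 [0.4506 0.0006 0.3696] op 0.0640 F [0.1 0.4 0.3] g 0
top 408 x=0.0389*y+0.6649 z=-0.1975*y+0.2252 y [-0.1791 -0.1741 -0.0307  0.1385  0.1474]
  peg n 23 x 0.6256 0.6498 mean [0.6363 0.1212 0.1936] dy/dx 0.703
  peg n 24 x 0.6266 0.6494 mean [0.6348 0.0458 0.2108] dy/dx -0.322
  peg n 35 x 0.6172 0.6495 mean [ 0.6315 -0.0734  0.2324] dy/dx -0.148
  peg n 76 x 0.5707 0.6493 mean [ 0.6109 -0.1569  0.2471] dy/dx -0.055
  peg n 16 x 0.5833 0.6042 mean [0.5923 0.1287 0.1929] dy/dx -0.065
  peg n 21 x 0.5797 0.6023 mean [0.5905 0.0451 0.2071] dy/dx -0.151
  peg n 17 x 0.5734 0.5905 mean [ 0.5829 -0.0722  0.2278] dy/dx -0.225
scene 705 x=0.0414*y+0.6691 z=-0.2017*y+0.2207 y [-0.1817 -0.1783 -0.0325  0.1405  0.1453]
  peg n 22 x 0.5813 0.6041 mean [0.5942 0.1181 0.1919] dy/dx -1.271
  peg n 22 x 0.58 0.6022 mean [0.5916 0.0429 0.2143] dy/dx -0.268
  peg n 14 x 0.6239 0.6491 mean [0.6375 0.1287 0.1898] dy/dx -0.681
  peg n 16 x 0.6175 0.6484 mean [0.6345 0.0446 0.207 ] dy/dx -0.234
  peg n 61 x 0.5729 0.6405 mean [ 0.6039 -0.1574  0.2485] dy/dx -0.052
  peg n 24 x 0.6023 0.6431 mean [ 0.6267 -0.0705  0.2263] dy/dx -0.517
```

View pics/hung2.png

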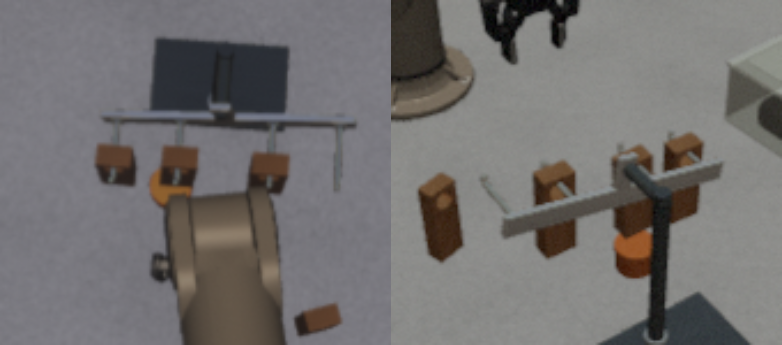

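All three hang as intended and the bar rests at about −0.19, left end down. The empty right outer peg is at (338,155). Now the last block, following the arc back to level.

Run:
```python
from h import *
pick("R");h=approach(-.145,-.188)
if not h:
    lower(-.145,[-.188,-.12,-.06,0]);leave()
    env.movel([.45,.0,.37],.3);env.dwell(1.2);st("")
    bar()
p,d=camera("scene");a,_=camera("top")
cv2.imwrite("pics/hung3.png",np.hstack([cv2.resize(i,None,fx=2.3,fy=2.3) for i in(a[90:240,170:340],p[120:270,170:340])]))
```

```text
at t22.4 [ 0.4225 -0.1542  0.1632] op 0.0752 F [-0.   0.8 -0.1] g 0
gripped t22.8 [ 0.4227 -0.154   0.1635] op 0.0461 F [-0.4 -0.5  7. ] g 40
lifted t23.7 [ 0.4213 -0.1537  0.3489] op 0.0456 F [-0.  -0.1 -0.8] g 41
front t24.6 [ 0.5285 -0.1543  0.3003] op 0.0456 F [-0.  -0.5  0.6] g 41
inserted False t25.7 [ 0.606  -0.1572  0.3004] op 0.0452 F [-0.1  0.4 -0.3] g 41
low t27.0 [ 0.6065 -0.1508  0.2584] op 0.0456 F [-0.  -0.8  0.5] g 41
open t27.3 [ 0.6068 -0.1513  0.2592] op 0.0639 F [ 0.2 -0.6  0.1] g 0
up t28.4 [ 0.6065 -0.1511  0.3683] op 0.0638 F [-0.6 -0.1 -0.3] g 0
 t30.5 [0.45 0.   0.37] op 0.0641 F [-0.5 -0.9 -0.3] g 0
top 431 x=0.0396*y+0.6654 z=-0.0245*y+0.2273 y [-0.1718 -0.1691 -0.0088  0.1519  0.1562]
  peg n 15 x 0.6347 0.6495 mean [0.6432 0.1369 0.2139] dy/dx -0.111
  peg n 23 x 0.6266 0.6491 mean [0.6355 0.055  0.2205] dy/dx -0.396
  peg n 40 x 0.6166 0.6487 mean [ 0.6308 -0.0697  0.2215] dy/dx 0.285
  peg n 40 x 0.6148 0.6488 mean [ 0.6305 -0.1483  0.2211] dy/dx -0.509
  peg n 19 x 0.5816 0.6077 mean [0.5934 0.1391 0.2144] dy/dx -0.087
  peg n 22 x 0.5782 0.6042 mean [0.591  0.054  0.2155] dy/dx -0.119
  peg n 20 x 0.5717 0.5916 mean [ 0.5819 -0.151   0.2193] dy/dx -0.235
scene 726 x=0.0424*y+0.6691 z=-0.0276*y+0.2230 y [-0.1739 -0.1688 -0.0216  0.1524  0.1565]
  peg n 13 x 0.5843 0.6043 mean [0.5914 0.1372 0.2208] dy/dx -0.308
  peg n 15 x 0.5999 0.6052 mean [0.6026 0.1166 0.2022] dy/dx -0.836
  peg n 15 x 0.5772 0.6009 mean [0.5861 0.0524 0.2209] dy/dx -0.478
  peg n 14 x 0.6207 0.6475 mean [0.6378 0.139  0.2132] dy/dx -0.658
  peg n 16 x 0.618 0.6498 mean [0.6378 0.0524 0.2169] dy/dx -0.315
  peg n 25 x 0.6007 0.6478 mean [ 0.6276 -0.064   0.2153] dy/dx -0.467
  peg n 13 x 0.5743 0.5933 mean [ 0.5783 -0.1518  0.2262] dy/dx -0.356
  peg n 13 x 0.5862 0.5957 mean [ 0.5921 -0.174   0.1983] dy/dx -0.224
  peg n 20 x 0.6002 0.6421 mean [ 0.6287 -0.1516  0.2201] dy/dx -0.330
```

View pics/hung3.png

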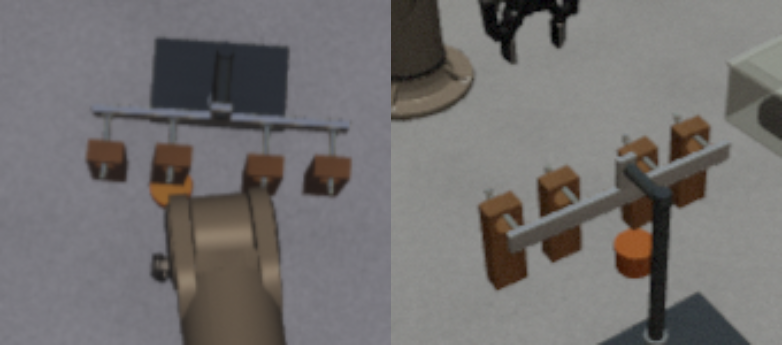

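All four pegs are full. The fit shows a leftover tilt of about −0.02, so I'll let it settle and check once more.

Run:
```python
from h import *
env.dwell(3);bar()
```

```text
top 420 x=0.0401*y+0.6654 z=-0.0218*y+0.2275 y [-0.1728 -0.1694 -0.0128  0.1537  0.1559]
  peg n 15 x 0.6298 0.6496 mean [0.6418 0.1366 0.2145] dy/dx -0.074
  peg n 23 x 0.6279 0.6497 mean [0.6357 0.0551 0.2196] dy/dx -0.376
  peg n 39 x 0.6157 0.6498 mean [ 0.6306 -0.0699  0.2207] dy/dx 0.262
  peg n 42 x 0.6131 0.6499 mean [ 0.6314 -0.1488  0.2214] dy/dx -0.530
  peg n 20 x 0.5823 0.6057 mean [0.594  0.139  0.2119] dy/dx -0.118
  peg n 23 x 0.5783 0.6024 mean [0.5912 0.0538 0.2145] dy/dx -0.137
  peg n 19 x 0.5714 0.5915 mean [ 0.5811 -0.1502  0.2236] dy/dx -0.134
scene 706 x=0.0425*y+0.6689 z=-0.0304*y+0.2234 y [-0.1732 -0.1691 -0.0202  0.1513  0.1572]
  peg n 29 x 0.5799 0.6075 mean [0.5979 0.1255 0.2098] dy/dx -1.125
  peg n 15 x 0.5783 0.6008 mean [0.5867 0.0519 0.2215] dy/dx -0.492
  peg n 14 x 0.6251 0.6487 mean [0.6381 0.1386 0.2136] dy/dx -0.506
  peg n 15 x 0.6166 0.6486 mean [0.6374 0.0521 0.2169] dy/dx -0.384
  peg n 24 x 0.609 0.6492 mean [ 0.6288 -0.0645  0.2159] dy/dx -0.430
  peg n 13 x 0.5725 0.5951 mean [ 0.5785 -0.1519  0.2264] dy/dx -0.374
  peg n 18 x 0.5864 0.5974 mean [ 0.5918 -0.1738  0.2051] dy/dx -0.208
  peg n 20 x 0.6033 0.6424 mean [ 0.629  -0.1517  0.2203] dy/dx -0.315
```

Run:
```python
from h import *
for n in("top","scene"):
    p,d=camera(n);np.savez(n+"4.npz",p=p,d=d);W=cloud(n,d);hs=cv2.cvtColor(p,cv2.COLOR_BGR2HSV)
    m=(d>0)&(hs[...,1]>90)&(hs[...,0]<20)&(abs(W[...,0]-.61)<.05)&(abs(W[...,1])<.25)&(W[...,2]>.06)&(W[...,2]<.26)
    Q=W[m];print(n)
    for yb in(.145,.06,-.06,-.145):
        c=peg(yb,-.022,.053)
        B=Q[(abs(Q[:,1]-c[1])<.035)];T=B[B[:,2]>np.percentile(B[:,2],98)-.008]
        r=cv2.minAreaRect((T[:,:2]*1000).astype(np.float32))
        row=[]
        if n=="scene":
            F=B[(B[:,2]<.2)];
            for z in(.11,.14,.17,.19):
                s=F[abs(F[:,2]-z)<.008]; 
                if len(s)>5: row.append((z,s[:,1].min().round(4),s[:,1].max().round(4)))
        print(yb,"peg y %.4f z %.4f"%(c[1],c[2]),"top",T.mean(0).round(4),len(T),"rect",np.round(r[0],1),np.round(r[1],1),round(r[2],1),
          "slope dz/dy %.3f"%np.polyfit(T[:,1],T[:,2],1)[0],row)
cv2.imwrite("pics/fin.png",cv2.resize(p[160:250,195:320],None,fx=6,fy=6,interpolation=cv2.INTER_CUBIC))
```

```text
top
0.145 peg y 0.1375 z 0.2118 top [0.6156 0.1363 0.2231] 113 rect [616.  135.8] [42.5 25.1] 84.8 slope dz/dy -0.022 []
0.06 peg y 0.0526 z 0.2137 top [0.6128 0.0516 0.2256] 94 rect [613.4  50.3] [44.  25.2] 86.9 slope dz/dy 0.031 []
-0.06 peg y -0.0672 z 0.2163 top [ 0.6022 -0.0671  0.2284] 102 rect [602.9 -66.3] [44.6 24.9] 86.3 slope dz/dy 0.023 []
-0.145 peg y -0.1521 z 0.2182 top [ 0.6034 -0.1509  0.2301] 102 rect [ 604.2 -151. ] [43.5 25.8] 87.6 slope dz/dy -0.027 []
scene
0.145 peg y 0.1375 z 0.2118 top [0.6202 0.1344 0.2241] 92 rect [618.9 135.7] [48.3 26.3] 88.7 slope dz/dy 0.011 [(0.11, np.float64(0.1139), np.float64(0.1581)), (0.14, np.float64(0.1122), np.float64(0.161)), (0.19, np.float64(0.1129), np.float64(0.1506))]
0.06 peg y 0.0526 z 0.2137 top [0.6159 0.0533 0.226 ] 78 rect [615.5  49.8] [29.8 45.6] 9.5 slope dz/dy 0.027 [(0.11, np.float64(0.0329), np.float64(0.0674)), (0.14, np.float64(0.0313), np.float64(0.0641)), (0.19, np.float64(0.0535), np.float64(0.0636))]
-0.06 peg y -0.0672 z 0.2163 top [ 0.6074 -0.0684  0.228 ] 113 rect [605.4 -67.3] [47.3 28.1] 86.4 slope dz/dy -0.004 [(0.11, np.float64(-0.0905), np.float64(-0.0468)), (0.14, np.float64(-0.0922), np.float64(-0.044)), (0.19, np.float64(-0.0904), np.float64(-0.0447))]
-0.145 peg y -0.1521 z 0.2182 top [ 0.6085 -0.1531  0.2297] 121 rect [ 623.8 -152.3] [62.9 46.5] 4.4 slope dz/dy 0.003 [(0.11, np.float64(-0.1752), np.float64(-0.1306)), (0.14, np.float64(-0.1765), np.float64(-0.1323)), (0.17, np.float64(-0.1766), np.float64(-0.1549)), (0.19, np.float64(-0.1765), np.float64(-0.1319))]
```

View pics/fin.png

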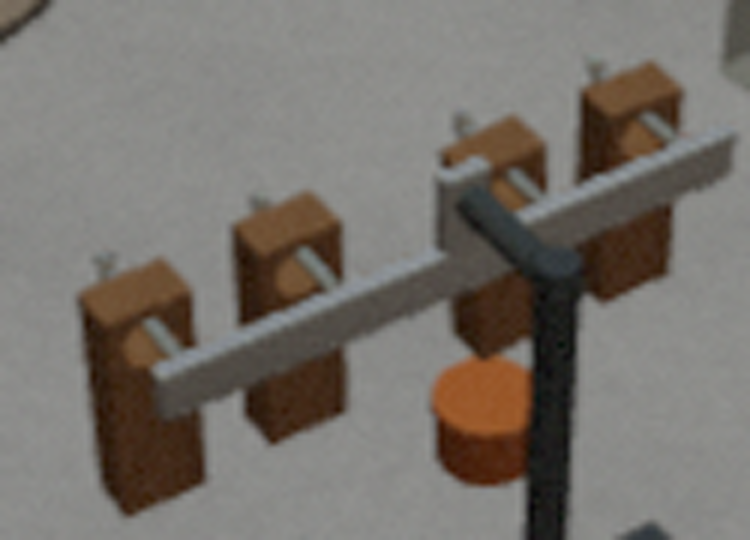

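The close-up shows all four blocks hanging freely and vertical, each seated within 1–2 mm under its peg. Nothing is touching them, and the tin at (485,430) looks undisturbed. The remaining tilt of about 0.02 rad (roughly 1°) is steady and probably comes from the blocks' masses differing slightly, so I'm handing in.

```bash
python3 -c "
from cell import job
print(job.job_done())"
```

```text
the job is handed in; nothing more can be done
None
```

The job is handed in: all three blocks were hung in the order asked and all four pegs are full, with the bar at rest about 0.02 rad (1°) off level, left end low, probably from slightly unequal blocks.

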